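# Seat the strainer basket in the V of the sink caddy and shut the lid

## Task

Slide the upturned strainer basket along the ledge, without lifting it, into the V of the steel caddy, and press it home for a moment so that it bears on both faces of the V at once; press gently, because its thin wall dents above 20 N on either face. Then swing the caddy's lid fully shut over it, with the basket still home against both faces. Leave everything else on the ledge where it stands.

Things in the scene. Friction and masses are not known exactly. Their poses are not given: they have to be found in the camera images.
- basket_center (a point): Centre (half-way up) of the loose strainer basket: a thin steel cylinder standing upturned on the ledge, perforated, closed on top, 70 mm across, 55 mm tall, about 180 g; this point is 27.5 mm above the ledge. Slides on the ledge under about 1 N; its thin wall dents if it is pressed harder than 20 N against a face of the V.
- seat (a point): Where the basket's centre is when the basket is home in the V of the caddy (27.5 mm above the ledge). Axes: +x points into the V (the direction to push, halving its angle), -x out of its open mouth, y across, z up. The V's mouth is 99 mm wide, level with the seat; in front of it (-x) the ledge is free.
- caddy: The fixed brushed-steel caddy bolted to the ledge; origin on the ledge right under the seat, axes as the seat's. An upright V of 90 degrees, walls 50 mm high, no floor plate, before a back plate 130 mm wide, 86 mm high, 66 mm behind the seat, with short side plates. Friction is about 0.6: a basket meeting one face first tends to jam there and must be eased sideways to the other.
- cheek_left: Left (+y) face of the V, a steel plate 6 mm thick, 70 mm long, 50 mm high. Origin: at ledge height, the point of its face that the home basket touches (25 mm ahead in +x and 25 mm to +y of the seat). Axes as the caddy's. The face runs at 45 degrees to them. It is rigid.
- cheek_right: Right (-y) face of the V, the mirror image of the left one: origin 25 mm ahead in +x and 25 mm to -y of the seat.
- lid (a joint): Angle of the caddy's flat steel lid, rad: 0 shut (level over the basket), 1.57 standing upright, 1.85 fully open. The hinge is stiff (0.14 N m; the lid weighs 160 g), so the lid stays where it is left.
- lid_hinge (a point): Middle of the lid's hinge line, 62 mm behind the seat in +x, 90 mm above the ledge; axes as the seat's, the hinge runs along y. The lid is 128 mm wide (y), 4 mm thick and reaches 108 mm from the hinge; shut, it points to -x with its top 94 mm above the ledge; it opens upward and backward. Its free edge is turned in by 12 mm.
- bottle: Bystander: green glass bottle, upright, 66 mm across, 230 mm tall. Origin: middle of its underside. To be left where it stands.
- salad_box: Bystander: transparent open salad container, 130 x 170 mm, 60 mm tall. Origin: middle of its underside. To be left where it stands.
- can: Bystander: flattened aluminium can, a disc 66 mm across, 22 mm thick. Origin: middle of its underside. To be left where it stands.
- scraper: Bystander: yellow silicone scraper lying flat, 195 mm long, up to 55 mm wide, 12 mm thick. Origin: middle of its underside. To be left where it stands.
- tumbler: Bystander: open steel tumbler, 72 mm across, 90 mm tall. Origin: middle of its underside. To be left where it stands.
- spoon: Bystander: steel spoon lying flat, about 200 mm long. Origin: middle of its underside. To be left where it stands.
- soap: Bystander: white soap bottle, 60 mm across, 160 mm tall. Origin: middle of its underside. To be left where it stands.
- basket: The same basket as basket_center; origin in the middle of its underside, at ledge height.
Mind the look-alikes: they are no part of the job. What is shaped like the caddy but pink is not meant. What is shaped like the basket but orange is not meant.

How it is judged:
By the outcome, as a careful person would: the job done as asked, in the order asked, and still so for the second after the job is handed in, with the robot touching nothing.
It also fails if it takes over 72 s, if anything falls off the work surface, if the arm or the gripper's body presses on something with over 40 N, if the wrist force passes 120 N, or if a joint passes its speed limit or range.

## Robot

A 7-joint arm with a two-finger parallel gripper is mounted at the origin on the work surface. World frame = base frame: x ahead of the robot, y to its left, z up, the work surface at z = 0. Lengths are in m, angles in rad, forces in N, time in s.
With the tool pointing down it reaches from about 0.425 to 0.875 m from the base axis. Payload 9.9 kg.
Tool frame: the origin (TCP) lies on the front face of the gripper's body, between the roots of the fingers; the fingertips stand 73 mm ahead of it and the grasp point (between the pads) lies 54 mm ahead of it; z points along the fingers, y is the line along which they close (so a half turn about z gives the same grasp; the last joint's range is limited). The gripper opens to 85 mm and grips with 20 to 120 N. Pads are 22 mm wide; open, the fingers measure 114 mm over their backs; the gripper's body (76 mm by 85 mm) begins 54 mm behind the grasp point. The pads swing forward as they close: fully open they stand 13 mm farther back than shut.
Start: joints at [-1.409, 0.576, 0.025, 1.437, -0.015, 1.129, -0.057], TCP at [0.164, 0.655, 0.304] pointing down, gripper open.
Joint ranges: [-2.76, 2.76], [-0.34, 2.15], [-1.52, 1.57], [0.19, 2.46], [-1.09, 4.23], [0.17, 1.99], [-2.82, 2.82]. Speed limits (rad/s): [2.22, 2.22, 3.01, 3.01, 3.14, 3.14, 3.14].

## Interface

Orientations are given as a unit quaternion [w, x, y, z].
In Python, from station import get_state, read_camera, sign_off gives the robot as it stands. The module is installed in compiled form; this text tells all that it offers.
- The arm moves only by the tool play_rows, never from a script. Its argument "rows" is text: rows parted by semicolons, each of 7 numbers parted by spaces: the shift along the tool's x, y, z in m, then the turn, a rotation vector about the tool's x, y, z in degrees, then the finger opening in m, from 0 to 0.0854. A call has 1 to 8 rows; each row shifts and turns the commanded pose from where the row before left it, along the tool's axes as they then stand; what a row does not reach is not made up. A row lasts 1/10 s, in which the tool goes at most 50 mm and 8.59 degrees, less where a joint would pass 70% of its speed; a pose out of reach is approached as far as the arm can. A call with a gripper value outside its range is refused whole. The fingers move at their own pace and stop on an object; "newtons" is the grip in N (left out, the last holds). Time passes only in rows, so rows that do not move let the fingers close. It gives the time, the measured TCP pose, the force, the opening and the grip force at its end, in the units of the state.
- get_state(): the state, without advancing time (a new reading comes with each control period).
- read_camera(name): name is "side" or "top"; returns a dict with "pixels" (480x640x3 uint8, red, green, blue), "range_z" (480x640 float32, m along the optical axis (not along the pixel's ray), 0 where there is no reading), "intrinsics" (3x3 intrinsics, pixels), "cam_to_world" (4x4, takes a point from camera to world coordinates). Camera axes: x right, y up, looking along -z (the intrinsics and any distortion apply to the point x, -y, -z); pixel columns grow to the right and rows downward; lengths in m; the calibration is good to about 2 mm. A picture is of the moment at which its call begins.
- sign_off(): hands the job in; it is judged then, once.
The state is a dict: "time_s": time; "joint_positions": joint angles; "dq": joint speeds; "joint_torque": joint torques, N m; "tool_pos": TCP position; "tool_rot": TCP orientation; "contact_force": force on the tool from outside, world axes, zero at the start; "wrist_torque": the same for the moment, N m; "gripper_width": finger opening in m; "gripper_force": force on a finger pad.
Only numpy, scipy, OpenCV 4.12 (cv2) and the standard library are available. Lean on these libraries where they do the work, as an engineer would, in place of code of your own. Each camera call takes 0.05 s, during which the arm holds its last target. There are 200 camera calls.

## Working session

There is one attempt and no reset: what is moved stays moved. The work goes in short steps, Python scripts to look and compute and a tool call to move; the robot and the scene stay as the last step left them, time stands still between calls to the robot, and variables do not carry over. Pictures are saved under pics/ and viewed, at most 10 in all, crops included, and the job is handed in when it is done.

Besides the shell and the picture viewer there is one more tool, called after "Call:" as a command line: name --argument value ..., lists and objects as JSON in quotes. play_rows: Moves the arm, as the interface text tells. Its arguments: {"type":"object","properties":{"rows":{"type":"string"},"newtons":{"type":"number"}},"required":["rows"]}

```bash
mkdir -p pics
cat > h.py <<'E'
import numpy as np, cv2
from station import get_state, read_camera, sign_off
def grab(n):
    d=read_camera(n); np.savez(''+n+'.npz',**d); return d
def world(d):
    K=d['intrinsics'];z=d['range_z'];v,u=np.mgrid[0:480,0:640]
    P=np.stack([(u-K[0,2])/K[0,0]*z,-(v-K[1,2])/K[1,1]*z,-z,np.ones_like(z)],-1)
    return (P@d['cam_to_world'].T)[...,:3]
E
python3 - <<'E'
from h import *
for n in('top','side'):
    d=grab(n); cv2.imwrite(f'pics/{n}0.png',d['pixels'][...,::-1]); print(n,d['intrinsics'].tolist(),d['cam_to_world'].round(3).tolist())
s=get_state();print(s)
E
```

```text
top [[510.88470185853043, 0.0, 325.2979464616054], [0.0, 510.88470185853043, 245.28551446184525], [0.0, 0.0, 1.0]] [[-0.006, 0.981, -0.192, 0.308], [-1.0, -0.007, -0.004, 0.062], [-0.005, 0.192, 0.981, 1.394], [0.0, 0.0, 0.0, 1.0]]
side [[527.3292063706712, 0.0, 308.9739524676558], [0.0, 527.3292063706712, 237.13174106819469], [0.0, 0.0, 1.0]] [[-0.999, 0.039, -0.025, 0.534], [-0.045, -0.674, 0.737, 0.85], [0.012, 0.738, 0.675, 0.819], [0.0, 0.0, 0.0, 1.0]]
{'time_s': 0.1, 'joint_positions': array([-1.40881074,  0.57643596,  0.02485312,  1.43785216, -0.01501396,
        1.12900791, -0.05649378]), 'dq': array([ 0.00133084, -0.00151866,  0.00082806, -0.00171154,  0.00151109,
        0.00064315,  0.00100657]), 'joint_torque': array([ 7.40427116e-03, -7.67307043e+01,  2.25773089e+00, -2.86607248e+01,
        1.56952185e-02,  8.70953692e-03,  4.77260028e-05]), 'tool_pos': array([0.16415187, 0.65441265, 0.30312712]), 'tool_rot': array([-5.91709292e-05,  1.22570000e-01,  9.92459580e-01, -7.57081491e-04]), 'contact_force': array([-0.7059796 , -0.41425389, -0.1255981 ]), 'wrist_torque': array([ 0.04719976, -0.0222488 , -0.04833946]), 'gripper_force': 0.0, 'gripper_width': 0.08552008576122658}
```

View pics/top0.png

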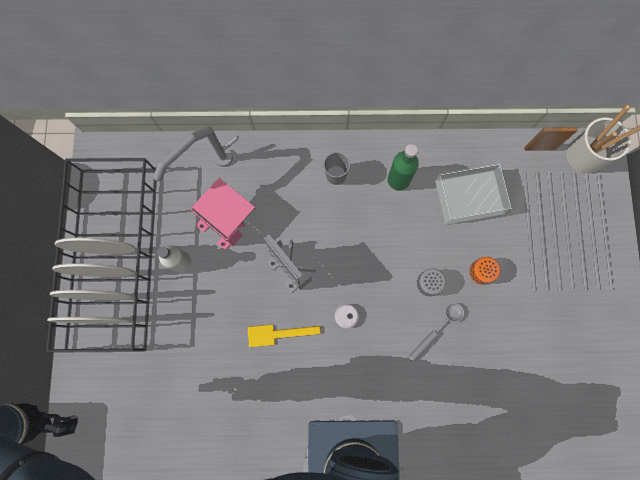

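View pics/side0.png

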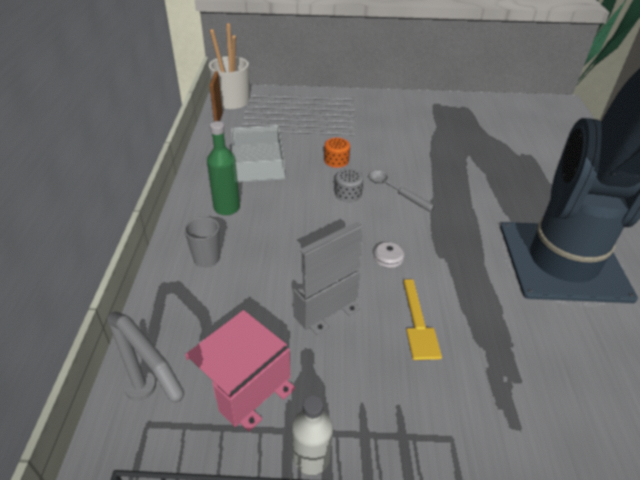

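The top view shows two possible baskets: grey at (431,282) and orange at (485,270). It also shows two caddies: grey steel at (283,262) with its lid up, and pink at (223,212). The grey basket and steel caddy fit the description, since pink and orange are ruled out. Next I'll confirm this in an enlarged crop and measure.

Run:
```python
from h import *
d=dict(np.load('top.npz')); s=dict(np.load('side.npz'))
im=d['pixels'][220:310,240:460,::-1]
a=cv2.resize(im,None,fx=3.6,fy=3.6,interpolation=cv2.INTER_CUBIC)
b=cv2.resize(s['pixels'][160:340,280:440,::-1],None,fx=1.5,fy=1.5,interpolation=cv2.INTER_CUBIC)
c=np.zeros((a.shape[0]+b.shape[0],a.shape[1],3),np.uint8);c[:a.shape[0]]=a;c[a.shape[0]:,:b.shape[1]]=b
cv2.imwrite('pics/crop1.png',c); print(c.shape)
for n,D,box in(('top',d,(415,265,450,300)),('side',s,(330,165,368,205))):
    W=world(D);x0,y0,x1,y1=box;w=W[y0:y1,x0:x1].reshape(-1,3)
    print(n,'ledge z',np.median(W[300:340,380:400,2]) if n=='top' else np.median(W[215:240,250:290,2]))
    t=w[(w[:,2]>.045)&(w[:,2]<.065)]
    print(' basket top',len(t),np.median(t[:,2]),t.min(0),t.max(0),cv2.minEnclosingCircle(t[:,:2].astype(np.float32)))
# caddy: from both views, points by height
for n,D,box in(('top',d,(255,225,310,300)),('side',s,(285,215,370,335))):
    W=world(D);x0,y0,x1,y1=box;w=W[y0:y1,x0:x1].reshape(-1,3)
    for lo,hi in((.01,.04),(.044,.056),(.06,.08),(.08,.1),(.1,.13),(.13,.16),(.16,.19),(.19,.22)):
        t=w[(w[:,2]>lo)&(w[:,2]<hi)]
        if len(t)>3: print(n,lo,hi,len(t),[np.round(x,3).tolist() for x in (cv2.minAreaRect(t[:,:2].astype(np.float32)*1000))])
```

```text
(594, 792, 3)
top ledge z -0.00025526475733173015
 basket top 545 0.0544734914568763 [ 0.43759754 -0.24748588  0.04534366] [ 0.5043049  -0.18109764  0.06362927] ((0.4709632396697998, -0.2146190106868744), 0.03489920496940613)
side ledge z -0.000861055024459878
 basket top 415 0.053483477291719095 [ 0.44156154 -0.24719745  0.04514713] [ 0.50846887 -0.1777866   0.05882804] ((0.47548148036003113, -0.2122686803340912), 0.035960230976343155)
top 0.01 0.04 85 [[519.862, 161.351], [128.319, 87.244], 38.928]
top 0.044 0.056 94 [[525.719, 153.609], [128.542, 64.511], 38.669]
top 0.06 0.08 38 [[519.413, 163.859], [131.02, 41.718], 38.081]
top 0.08 0.1 73 [[517.298, 165.952], [129.531, 37.761], 37.058]
top 0.1 0.13 42 [[508.004, 176.608], [125.994, 2.903], 39.959]
top 0.13 0.16 44 [[508.071, 175.294], [124.887, 2.845], 39.847]
top 0.16 0.19 48 [[509.8, 175.088], [126.792, 3.396], 40.401]
top 0.19 0.22 367 [[515.691, 168.776], [128.069, 16.411], 39.026]
side 0.01 0.04 658 [[529.968, 157.149], [131.046, 66.874], 38.815]
side 0.044 0.056 310 [[519.658, 180.264], [133.607, 65.841], 11.24]
side 0.06 0.08 459 [[517.366, 173.866], [134.386, 40.548], 30.491]
side 0.08 0.1 442 [[515.553, 181.278], [134.659, 39.488], 22.672]
side 0.1 0.13 643 [[511.803, 178.263], [128.46, 6.674], 38.232]
side 0.13 0.16 669 [[512.547, 177.155], [129.666, 6.067], 38.491]
side 0.16 0.19 717 [[513.352, 176.471], [129.002, 5.951], 39.015]
side 0.19 0.22 622 [[517.796, 170.51], [129.636, 19.683], 39.168]
```

View pics/crop1.png

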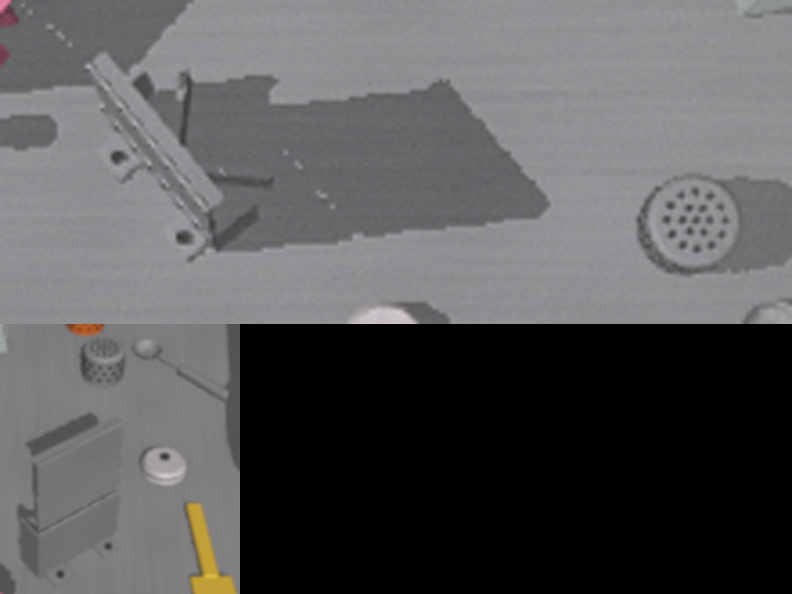

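The crop confirms the targets. The grey perforated basket is at about (690,222) in the crop. The steel caddy's V opens towards the upper right of the top view, which is world direction (+0.63,-0.78). The lid stands about upright.

Measured positions:
- **Basket:** (0.473,-0.213), top at z=0.054.
- **Seat:** (0.549,0.129), with the push direction at 129°.

First I turn the tool so its x axis lies along the push direction, and rise a little.

Call:
play_rows --rows "0 0 -0.006 0 0 7.4 0.085; 0 0 -0.006 0 0 7.4 0.085; 0 0 -0.006 0 0 7.4 0.085; 0 0 -0.006 0 0 7.4 0.085; 0 0 -0.006 0 0 7.3 0.085; 0 0 0 0 0 0 0.085" --newtons 20

```text
time_s: 0.7
tool_pos: [0.1641, 0.6549, 0.3342]
tool_rot: [0.0, 0.431, 0.902, 0.0]
contact_force: [0.3, 0.2, 0.0]
gripper_width: 0.0846
gripper_force: 0.0
```

```bash
cat >> h.py <<'E'
from scipy.spatial.transform import Rotation as R
def go(*pts):  # tool-frame steps between successive world points
    s=get_state();q=s['tool_rot'];M=R.from_quat(q[[1,2,3,0]]).as_matrix()
    p=s['tool_pos'];print('at',p.round(4),'xdir deg',np.degrees(np.arctan2(M[1,0],M[0,0])).round(2),'tilt',M[:,2].round(3),'F',s['contact_force'].round(1),'t',s['time_s'])
    for t in pts: print(t,'->',(M.T@(np.array(t)-p)).round(4)); p=np.array(t)
E
python3 -c "
from h import *
go((.50,.22,.33),(.473,-.2135,.33),(.473,-.2135,.085))
W=world(dict(np.load('top.npz')))
for n,u,v in(('spoon',456,313),('can',346,316),('bottle',402,172),('soap',165,255),('orange',485,270)):print(n,W[v,u].round(3))"
```

```text
at [0.1641 0.6549 0.3342] xdir deg 128.91 tilt [ 0.  0. -1.] F [0.3 0.2 0. ] t 0.7
(0.5, 0.22, 0.33) -> [-0.5494 -0.0118  0.0042]
(0.473, -0.2135, 0.33) -> [-3.204e-01 -2.933e-01 -2.000e-04]
(0.473, -0.2135, 0.085) -> [-0.00e+00 -1.00e-04  2.45e-01]
spoon [ 0.391 -0.284  0.001]
can [0.383 0.014 0.024]
bottle [ 0.742 -0.131  0.143]
soap [0.528 0.463 0.156]
orange [ 0.5   -0.353  0.057]
```

Call:
play_rows --rows "-0.02 0 0 0 0 0 0.085; -0.035 -0.001 0 0 0 0 0.085; -0.035 -0.001 0 0 0 0 0.085; -0.035 -0.001 0 0 0 0 0.085; -0.035 -0.001 0 0 0 0 0.085; -0.035 -0.001 0 0 0 0 0.085; -0.035 -0.001 0 0 0 0 0.085; -0.035 -0.001 0 0 0 0 0.085"

```text
time_s: 1.5
tool_pos: [0.3262, 0.443, 0.3335]
tool_rot: [0.0, 0.428, 0.904, -0.0]
contact_force: [0.2, -0.2, 0.3]
gripper_width: 0.0848
gripper_force: 0.0
```

Call:
play_rows --rows "-0.035 -0.001 0 0 0 0 0.085; -0.035 -0.001 0 0 0 0 0.085; -0.035 -0.001 0 0 0 0 0.085; -0.035 -0.001 0 0 0 0 0.085; -0.035 -0.001 0 0 0 0 0.085; -0.035 -0.001 0 0 0 0 0.085; -0.035 -0.01 0 0 0 0 0.085; -0.04 -0.03 0 0 0 0 0.085"

```text
time_s: 2.3
tool_pos: [0.4705, 0.1942, 0.3332]
tool_rot: [0.0, 0.427, 0.904, 0.0]
contact_force: [0.7, -0.7, 0.3]
gripper_width: 0.0852
gripper_force: 0.0
```

Call:
play_rows --rows "-0.035 -0.032 0 0 0 0 0.085; -0.035 -0.032 0 0 0 0 0.085; -0.035 -0.032 0 0 0 0 0.085; -0.035 -0.032 0 0 0 0 0.085; -0.035 -0.032 0 0 0 0 0.085; -0.035 -0.032 0 0 0 0 0.085; -0.035 -0.032 0 0 0 0 0.085; -0.035 -0.027 0 0 0 0 0.085"

```text
time_s: 3.1
tool_pos: [0.4496, -0.1836, 0.3337]
tool_rot: [-0.0, 0.429, 0.904, -0.0]
contact_force: [0.8, 0.5, 0.1]
gripper_width: 0.0848
gripper_force: 0.0
```

```bash
python3 -c "
from h import *
go((.473,-.2135,.12),(.473,-.2135,.085))"
```

```text
at [ 0.4496 -0.1836  0.3337] xdir deg 129.25 tilt [-0. -0. -1.] F [0.8 0.5 0.1] t 3.1
(0.473, -0.2135, 0.12) -> [-0.038  -0.0007  0.2137]
(0.473, -0.2135, 0.085) -> [-0.     0.     0.035]
```

Call:
play_rows --rows "0 0 0.02 0 0 0 0.085; 0 0 0.04 0 0 0 0.085; 0 0 0.04 0 0 0 0.085; 0 0 0.02 0 0 0 0.085; 0 0 0 0 0 0 0.085"

```text
time_s: 3.6
tool_pos: [0.449, -0.1809, 0.2113]
tool_rot: [-0.003, 0.429, 0.903, -0.001]
contact_force: [-1.5, -0.3, 0.4]
gripper_width: 0.0851
gripper_force: 0.0
```

```bash
python3 -c "
from h import *
go((.473,-.2135,.12),(.473,-.2135,.083))
for n in('top',):
    d=grab(n); cv2.imwrite('pics/a1.png',cv2.resize(d['pixels'][200:360,300:520,::-1],None,fx=3,fy=3))"
```

```text
at [ 0.449  -0.1809  0.2113] xdir deg 129.22 tilt [-0.006  0.001 -1.   ] F [-1.5 -0.3  0.4] t 3.6
(0.473, -0.2135, 0.12) -> [-0.0408 -0.0017  0.0911]
(0.473, -0.2135, 0.083) -> [-0.0002  0.0001  0.037 ]
```

View pics/a1.png

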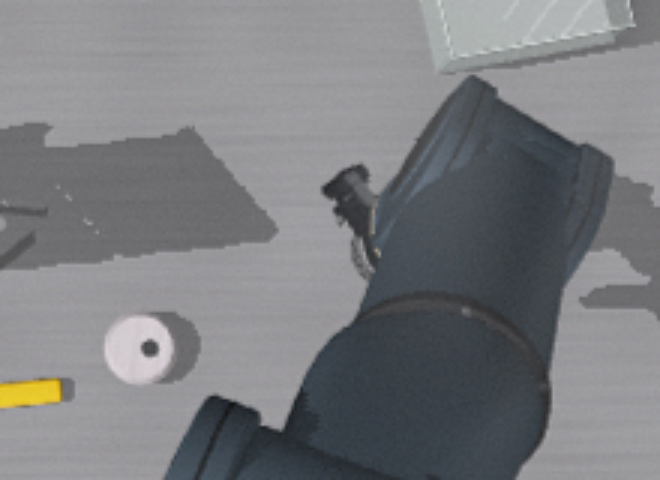

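In this view the arm hides the basket, and nothing has been touched. I'll line up over the basket and descend to just above its top.

Call:
play_rows --rows "-0.021 -0.001 0.02 0 0 0 0.085; -0.02 -0.001 0.02 0 0 0 0.085; 0 0 0.02 0 0 0 0.085; 0 0 0.01 0 0 0 0.085; 0 0 0 0 0 0 0.085; 0 0 0 0 0 0 0.085"

```text
time_s: 4.25
tool_pos: [0.4751, -0.2145, 0.1449]
tool_rot: [0.0, 0.43, 0.903, 0.0]
contact_force: [0.9, 0.0, 0.4]
gripper_width: 0.0847
gripper_force: 0.0
```

```bash
python3 -c "
from h import *
go((.473,-.2135,.083))
d=grab('side'); cv2.imwrite('pics/a2.png',cv2.resize(d['pixels'][90:240,260:460,::-1],None,fx=4,fy=4,interpolation=cv2.INTER_CUBIC))"
```

```text
at [ 0.4751 -0.2145  0.1449] xdir deg 129.07 tilt [ 0.001 -0.    -1.   ] F [0.9 0.  0.4] t 4.25
(0.473, -0.2135, 0.083) -> [ 0.0022 -0.001   0.0619]
```

View pics/a2.png

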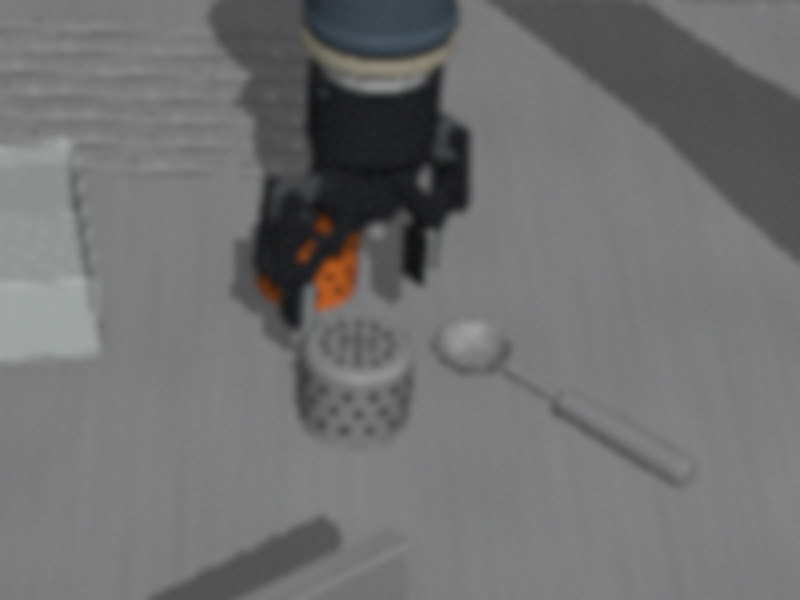

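The open fingers straddle the basket: tips at about (290,322) and (415,280), basket top at (358,345), spoon clear to the right. Next I descend and grip gently.

Call:
play_rows --rows "0.002 -0.001 0.015 0 0 0 0.085; 0 0 0.018 0 0 0 0.085; 0 0 0.018 0 0 0 0.085; 0 0 0.01 0 0 0 0.085; 0 0 0 0 0 0 0.085; 0 0 0 0 0 0 0.085"

```text
time_s: 4.9
tool_pos: [0.4731, -0.2139, 0.0836]
tool_rot: [0.0, 0.43, 0.903, 0.0]
contact_force: [0.1, -0.2, 0.2]
gripper_width: 0.0847
gripper_force: 0.0
```

Call:
play_rows --rows "0 0 0 0 0 0 0.06; 0 0 0 0 0 0 0.06; 0 0 0 0 0 0 0.06; 0 0 0 0 0 0 0.06; 0 0 0 0 0 0 0.06; 0 0 0 0 0 0 0.06" --newtons 20

```text
time_s: 5.5
tool_pos: [0.4732, -0.214, 0.0839]
tool_rot: [0.001, 0.43, 0.903, 0.0]
contact_force: [-1.3, 0.7, 7.1]
gripper_width: 0.0694
gripper_force: 21.8
```

```bash
python3 -c "
from h import *
go((.593,.075,.084))
print(get_state()['gripper_width'])"
```

```text
at [ 0.4732 -0.214   0.0839] xdir deg 129.01 tilt [ 0.001 -0.001 -1.   ] F [-1.3  0.7  7.1] t 5.5
(0.593, 0.075, 0.084) -> [ 1.491e-01  2.750e-01 -1.000e-04]
0.06937374434153944
```

Gripped at 69 mm opening, resting on the ledge. I'll slide it to the V's mouth.

Call:
play_rows --rows "0.004 0.008 0 0 0 0 0.06; 0.008 0.015 0 0 0 0 0.06; 0.01 0.018 0 0 0 0 0.06; 0.01 0.018 0 0 0 0 0.06; 0.01 0.018 0 0 0 0 0.06; 0.01 0.018 0 0 0 0 0.06; 0.01 0.018 0 0 0 0 0.06; 0.01 0.018 0 0 0 0 0.06"

```text
time_s: 6.3
tool_pos: [0.5299, -0.0753, 0.0839]
tool_rot: [0.001, 0.431, 0.902, -0.0]
contact_force: [-2.5, -4.2, 7.9]
gripper_width: 0.0693
gripper_force: 23.2
```

Call:
play_rows --rows "0.01 0.018 0 0 0 0 0.06; 0.01 0.018 0 0 0 0 0.06; 0.01 0.018 0 0 0 0 0.06; 0.01 0.018 0 0 0 0 0.06; 0.01 0.018 0 0 0 0 0.06; 0.008 0.016 0 0 0 0 0.06; 0.004 0.008 0 0 0 0 0.06; 0 0 0 0 0 0 0.06"

```text
time_s: 7.1
tool_pos: [0.58, 0.0468, 0.084]
tool_rot: [0.001, 0.429, 0.903, 0.001]
contact_force: [0.4, 3.9, 7.3]
gripper_width: 0.0696
gripper_force: 23.3
```

```bash
python3 -c "
from h import *
go((.593,.075,.084))
d=grab('top'); cv2.imwrite('pics/a3.png',cv2.resize(d['pixels'][190:310,250:410,::-1],None,fx=5,fy=5,interpolation=cv2.INTER_CUBIC))"
```

```text
at [0.58   0.0468 0.084 ] xdir deg 129.15 tilt [ 0.002  0.001 -1.   ] F [0.4 3.9 7.3] t 7.1
(0.593, 0.075, 0.084) -> [0.0136 0.0279 0.    ]
```

View pics/a3.png

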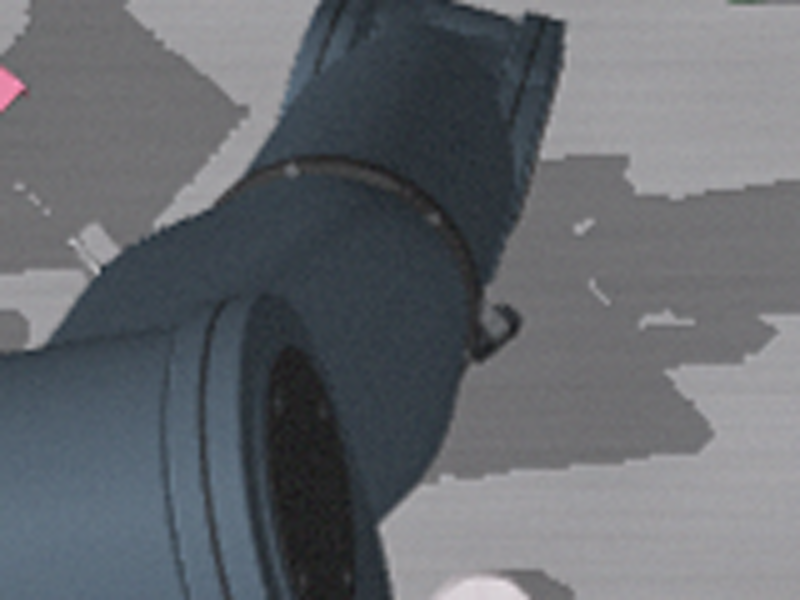

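The arm covers the caddy from above, so I'll check its clearance over the lid and the basket position from the side depth.

```bash
cat >> h.py <<'E'
l=np.array([.777,.629]);e=np.array([-.629,.777]);S=np.array([.549,.129])
def loc(W): # caddy frame x(into V), y(left), z ; left = +y = e rotated +90
    p=W[...,:2]-S; return np.stack([p@e,-(p@l),W[...,2]],-1)
E
python3 -c "
from h import *
go((.593,.075,.084))
d=grab('side');L=loc(world(d)).reshape(-1,3);ok=d['range_z'].ravel()>0;L=L[ok]
m=(L[:,0]>30)
near=(abs(L[:,1])<.1)&(L[:,0]>0)&(L[:,0]<.12)
for a in np.arange(.1,.5,.02):
    t=L[near&(L[:,2]>=a)&(L[:,2]<a+.02)]
    if len(t):print(a.round(2),len(t),t.min(0).round(3),t.max(0).round(3))
lid=L[(abs(L[:,1])<.05)&(abs(L[:,0]-.062)<.03)&(L[:,2]>.1)&(L[:,2]<.185)]
print('lid',len(lid),np.degrees(np.arctan(np.polyfit(lid[:,2],lid[:,0],1)[0])))
b=L[(abs(L[:,1])<.06)&(L[:,0]<-.01)&(L[:,0]>-.17)&(L[:,2]>.02)&(L[:,2]<.056)];print('basket?',len(b),b.min(0).round(3),b.max(0).round(3)) if len(b) else 0
"
```

```text
at [0.58   0.0468 0.084 ] xdir deg 129.13 tilt [ 0.003  0.002 -1.   ] F [1.  3.5 7.5] t 7.15
(0.593, 0.075, 0.084) -> [0.0137 0.0279 0.    ]
0.1 415 [ 0.057 -0.067  0.1  ] [0.065 0.062 0.12 ]
0.12 447 [ 0.058 -0.067  0.12 ] [0.064 0.062 0.14 ]
0.14 441 [ 0.057 -0.066  0.14 ] [0.063 0.063 0.16 ]
0.16 477 [ 0.057 -0.066  0.16 ] [0.063 0.063 0.18 ]
0.18 862 [ 0.041 -0.067  0.18 ] [0.062 0.063 0.2  ]
0.2 2 [0.055 0.037 0.2  ] [0.058 0.046 0.2  ]
0.4 8 [0.    0.024 0.402] [0.001 0.028 0.418]
0.42 42 [0.    0.026 0.421] [0.005 0.073 0.44 ]
0.44 234 [0.    0.028 0.44 ] [0.015 0.083 0.46 ]
0.46 369 [0.    0.025 0.46 ] [0.025 0.09  0.48 ]
0.48 509 [0.    0.025 0.48 ] [0.036 0.098 0.5  ]
lid 1458 -2.161862073868246
basket? 494 [-0.118 -0.024  0.02 ] [-0.05   0.06   0.056]
```

The arm is well above the lid, and the basket is held about 28 mm short sideways. I'll make that up, then open and back off.

Call:
play_rows --rows "0.002 0.005 0 0 0 0 0.06; 0.004 0.008 0 0 0 0 0.06; 0.004 0.008 0 0 0 0 0.06; 0.003 0.006 0 0 0 0 0.06; 0 0.001 0 0 0 0 0.06; 0 0 0 0 0 0 0.06; 0 0 0 0 0 0 0.06"

```text
time_s: 7.9
tool_pos: [0.5926, 0.0729, 0.0839]
tool_rot: [0.0, 0.43, 0.903, 0.0]
contact_force: [-1.7, -0.9, 8.2]
gripper_width: 0.0697
gripper_force: 23.3
```

```bash
python3 -c "
from h import *
go((.593,.075,.084))
print(loc(get_state()['tool_pos']))"
```

```text
at [0.5926 0.0729 0.0839] xdir deg 129.04 tilt [ 0.001  0.    -1.   ] F [-1.7 -0.9  8.2] t 7.9
(0.593, 0.075, 0.084) -> [ 0.0014  0.0016 -0.0001]
[-0.07102275  0.00138288  0.08393462]
```

Call:
play_rows --rows "0 0.001 0 0 0 0 0.06; 0 0 0 0 0 0 0.06; 0 0 0 0 0 0 0.085; 0 0 0 0 0 0 0.085; 0 0 0 0 0 0 0.085; 0 0 0 0 0 0 0.085"

```text
time_s: 8.5
tool_pos: [0.5931, 0.0732, 0.0828]
tool_rot: [-0.0, 0.43, 0.903, 0.0]
contact_force: [1.0, 0.2, -0.3]
gripper_width: 0.0846
gripper_force: 0.0
```

Call:
play_rows --rows "-0.01 0 0 0 0 0 0.085; -0.02 0 0 0 0 0 0.085; -0.02 0 0 0 0 0 0.085; -0.01 0 0 0 0 0 0.085; 0 0 0 0 0 0 0.04; 0 0 0 0 0 0 0.04; 0 0 0 0 0 0 0.04; 0 0 0 0 0 0 0.04"

```text
time_s: 9.3
tool_pos: [0.6305, 0.0274, 0.0829]
tool_rot: [-0.0, 0.43, 0.903, 0.0]
contact_force: [-0.5, -0.1, -0.8]
gripper_width: 0.0398
gripper_force: 0.0
```

```bash
python3 -c "
from h import *
go((.593,.075,.084))
print(loc(get_state()['tool_pos']))
d=grab('side');L=loc(world(d)).reshape(-1,3)
b=L[(abs(L[:,1])<.06)&(L[:,0]<-.01)&(L[:,0]>-.13)&(L[:,2]>.02)&(L[:,2]<.056)];print(len(b),b.min(0).round(3),b.max(0).round(3))
cv2.imwrite('pics/a4.png',cv2.resize(d['pixels'][150:330,250:450,::-1],None,fx=3.3,fy=3.3,interpolation=cv2.INTER_CUBIC))"
```

```text
at [0.6305 0.0274 0.0829] xdir deg 129.08 tilt [-0.     0.001 -1.   ] F [-0.5 -0.1 -0.8] t 9.3
(0.593, 0.075, 0.084) -> [ 0.0606  0.0009 -0.0011]
[-0.130224    0.00062524  0.08285196]
929 [-0.13  -0.046  0.02 ] [-0.035  0.044  0.056]
```

View pics/a4.png

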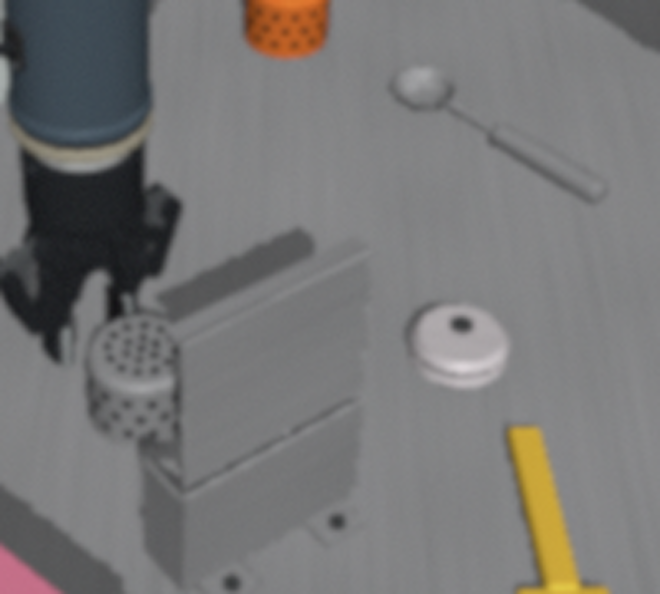

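The basket stands in front of the V at about (135,370) in the crop, with the half-closed fingers cradling it from behind at (65,350) and (125,290). I push forward along the V's axis.

Call:
play_rows --rows "0.006 0 0 0 0 0 0.04; 0.007 0 0 0 0 0 0.04; 0.007 0 0 0 0 0 0.04; 0.008 0 0 0 0 0 0.04; 0.008 0 0 0 0 0 0.04; 0.008 0 0 0 0 0 0.04; 0.008 0 0 0 0 0 0.04; 0.008 0 0 0 0 0 0.04"

```text
time_s: 10.15
tool_pos: [0.5927, 0.0735, 0.0829]
tool_rot: [0.0, 0.43, 0.903, 0.0]
contact_force: [0.3, 0.3, 0.5]
gripper_width: 0.0402
gripper_force: 0.2
```

Call:
play_rows --rows "0.008 0 0 0 0 0 0.04; 0.006 0 0 0 0 0 0.04; 0.004 0 0 0 0 0 0.04; 0.003 0 0 0 0 0 0.04; 0 0 0 0 0 0 0.04; 0 0 0 0 0 0 0.04"

```text
time_s: 10.75
tool_pos: [0.58, 0.0891, 0.0829]
tool_rot: [0.0, 0.43, 0.903, -0.0]
contact_force: [1.5, -0.1, -0.7]
gripper_width: 0.0399
gripper_force: 0.0
```

```bash
cat >> h.py <<'E'
def rep():
    s=get_state();f=s['contact_force'];print('loc',loc(s['tool_pos']).round(4),'Fx,Fy,Fz',np.round([f[:2]@e,-(f[:2]@l),f[2]],1),'w',round(s['gripper_width'],4),'t',s['time_s'])
E
python3 -c "
from h import *
rep()"
```

```text
loc [-0.0505  0.001   0.0829] Fx,Fy,Fz [-1.1 -1.1 -0.7] w 0.0399 t 10.75
```

Call:
play_rows --rows "0.002 0 0 0 0 0 0.04; 0.002 0 0 0 0 0 0.04; 0.001 0 0 0 0 0 0.04; 0 0 0 0 0 0 0.04; 0 0 0 0 0 0 0.04"

```text
time_s: 11.25
tool_pos: [0.5767, 0.0933, 0.0829]
tool_rot: [-0.0, 0.43, 0.903, -0.0]
contact_force: [-0.2, -0.6, -0.0]
gripper_width: 0.0398
gripper_force: 0.0
```

Call:
play_rows --rows "0.001 0 0 0 0 0 0.04; 0 0 0 0 0 0 0.04; 0 0 0 0 0 0 0.04"

```text
time_s: 11.55
tool_pos: [0.5761, 0.094, 0.0829]
tool_rot: [-0.0, 0.43, 0.903, -0.0]
contact_force: [0.4, 0.6, 0.4]
gripper_width: 0.0401
gripper_force: 0.1
```

```bash
python3 -c "
from h import *
rep()"
```

```text
loc [-0.0442  0.001   0.0829] Fx,Fy,Fz [ 0.2 -0.6  0.4] w 0.0401 t 11.55
```

Call:
play_rows --rows "0.001 0 0 0 0 0 0.04; 0.001 0 0 0 0 0 0.04; 0 0 0 0 0 0 0.04; 0 0 0 0 0 0 0.04"

```text
time_s: 11.95
tool_pos: [0.5753, 0.0954, 0.083]
tool_rot: [0.0, 0.43, 0.903, 0.0]
contact_force: [3.0, -1.8, -1.4]
gripper_width: 0.0399
gripper_force: 1.5
```

Call:
play_rows --rows "0.001 0 0 0 0 0 0.04; 0 0 0 0 0 0 0.04; 0 0 0 0 0 0 0.04"

```text
time_s: 12.25
tool_pos: [0.5752, 0.0959, 0.0832]
tool_rot: [0.001, 0.431, 0.903, 0.0]
contact_force: [4.3, -2.0, -1.8]
gripper_width: 0.0399
gripper_force: 2.8
```

```bash
python3 -c "
from h import *
rep()
d=grab('side');L=loc(world(d));m=(abs(L[...,1])<.06)&(L[...,0]<.04)&(L[...,0]>-.036)&(L[...,2]>.046)&(L[...,2]<.06)
b=L[m];print(len(b),b.min(0).round(3),b.max(0).round(3))
cv2.imwrite('pics/a5.png',cv2.resize(d['pixels'][210:330,270:390,::-1],None,fx=5,fy=5,interpolation=cv2.INTER_CUBIC))"
```

```text
loc [-0.0422  0.0005  0.0832] Fx,Fy,Fz [-4.2 -2.1 -1.8] w 0.0399 t 12.25
225 [-0.036 -0.055  0.046] [0.034 0.019 0.06 ]
```

View pics/a5.png

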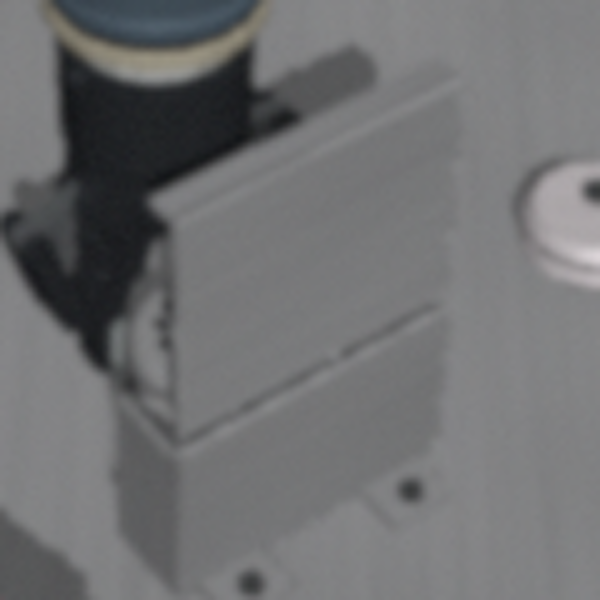

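The basket is partly in the V. The force (-4.2, -2.1) says it bears on the left face only, so I ease it to the right (+tool y).

Call:
play_rows --rows "0 0.001 0 0 0 0 0.04; 0 0.001 0 0 0 0 0.04; 0 0 0 0 0 0 0.04; 0 0 0 0 0 0 0.04"

```text
time_s: 12.7
tool_pos: [0.5755, 0.0961, 0.0829]
tool_rot: [0.0, 0.431, 0.902, -0.001]
contact_force: [0.1, -5.7, -0.3]
gripper_width: 0.0398
gripper_force: 3.4
```

```bash
python3 -c "
from h import *
rep()"
```

```text
loc [-0.0422  0.0001  0.0829] Fx,Fy,Fz [-4.5  3.5 -0.3] w 0.0398 t 12.7
```

Call:
play_rows --rows "0 0.001 0 0 0 0 0.04; 0 0 0 0 0 0 0.04; 0 0 0 0 0 0 0.04"

```text
time_s: 13.0
tool_pos: [0.5759, 0.0962, 0.0828]
tool_rot: [-0.0, 0.431, 0.902, -0.001]
contact_force: [0.3, -6.6, 1.1]
gripper_width: 0.0404
gripper_force: 3.8
```

```bash
python3 -c "
from h import *
rep()"
```

```text
loc [-0.0424 -0.0003  0.0828] Fx,Fy,Fz [-5.3  4.   1.1] w 0.0404 t 13.0
```

Call:
play_rows --rows "0.001 -0.001 0 0 0 0 0.04; 0 0 0 0 0 0 0.04; 0 0 0 0 0 0 0.04"

```text
time_s: 13.3
tool_pos: [0.5754, 0.0962, 0.083]
tool_rot: [0.001, 0.431, 0.902, -0.001]
contact_force: [3.0, -8.2, -0.3]
gripper_width: 0.04
gripper_force: 4.4
```

```bash
python3 -c "
from h import *
rep()"
```

```text
loc [-0.0421  0.0002  0.083 ] Fx,Fy,Fz [-8.3  2.8 -0.3] w 0.04 t 13.3
```

Call:
play_rows --rows "0.001 -0.0005 0 0 0 0 0.04; 0 0 0 0 0 0 0.04; 0 0 0 0 0 0 0.04"

```text
time_s: 13.6
tool_pos: [0.5752, 0.0962, 0.0831]
tool_rot: [0.002, 0.431, 0.902, -0.001]
contact_force: [5.4, -9.6, -2.3]
gripper_width: 0.0404
gripper_force: 5.5
```

```bash
python3 -c "
from h import *
rep()"
```

```text
loc [-0.0419  0.0003  0.0831] Fx,Fy,Fz [-10.9   1.8  -2.3] w 0.0404 t 13.6
```

Call:
play_rows --rows "0.0003 -0.0005 0 0 0 0 0.04; 0 0 0 0 0 0 0.04; 0 0 0 0 0 0 0.04; 0 0 0 0 0 0 0.04; 0 0 0 0 0 0 0.04"

```text
time_s: 14.1
tool_pos: [0.5751, 0.0963, 0.0832]
tool_rot: [0.002, 0.431, 0.902, -0.001]
contact_force: [6.4, -8.9, -3.2]
gripper_width: 0.0399
gripper_force: 5.7
```

```bash
python3 -c "
from h import *
rep()"
```

```text
loc [-0.0418  0.0003  0.0832] Fx,Fy,Fz [-11.    0.6  -3.2] w 0.0399 t 14.1
```

The force (-11.0, +0.6) is outside both friction cones, so it bears on both faces at about 8 N each. I'll hold a moment, then back straight off and rise.

Call:
play_rows --rows "0 0 0 0 0 0 0.04; 0 0 0 0 0 0 0.04; -0.001 0 0 0 0 0 0.04; -0.001 0 0 0 0 0 0.04; -0.002 0 0 0 0 0 0.04; -0.004 0 0 0 0 0 0.04; -0.01 0 0 0 0 0 0.04; -0.02 0 0 0 0 0 0.04"

```text
time_s: 14.9
tool_pos: [0.5971, 0.0703, 0.0827]
tool_rot: [-0.001, 0.429, 0.903, 0.0]
contact_force: [-0.5, -0.4, -0.5]
gripper_width: 0.0403
gripper_force: 0.0
```

Call:
play_rows --rows "-0.02 0 0 0 0 0 0.04; -0.015 0 -0.02 0 0 0 0.04; 0 0 -0.03 0 0 0 0.04; 0 0 -0.03 0 0 0 0; 0 0 -0.03 0 0 0 0; 0 0 -0.03 0 0 0 0; 0 0 -0.03 0 0 0 0; 0 0 -0.03 0 0 0 0"

```text
time_s: 15.7
tool_pos: [0.6194, 0.0415, 0.2842]
tool_rot: [-0.0, 0.43, 0.903, -0.0]
contact_force: [1.0, 1.3, -0.0]
gripper_width: -0.0002
gripper_force: 0.0
```

Call:
play_rows --rows "0 0 -0.025 0 0 0 0; 0 0 -0.02 0 0 0 0; 0 0 0 0 0 0 0"

```text
time_s: 16.0
tool_pos: [0.6205, 0.0412, 0.3309]
tool_rot: [0.002, 0.431, 0.903, 0.001]
contact_force: [0.3, -0.3, -0.4]
gripper_width: 0.0004
gripper_force: 0.0
```

```bash
python3 -c "
from h import *
rep()"
```

```text
loc [-0.1132 -0.0004  0.3309] Fx,Fy,Fz [-0.4 -0.1 -0.4] w 0.0004 t 16.0
```

Call:
play_rows --rows "0.02 0 0 0 0 0 0; 0.03 0 0 0 0 0 0; 0.03 0 0 0 0 0 0; 0.03 0 0 0 0 0 0; 0.03 0 0 0 0 0 0; 0.03 0 0 0 0 0 0; 0.03 0 0 0 0 0 0; 0.03 0 0 0 0 0 0"

```text
time_s: 16.8
tool_pos: [0.4737, 0.2212, 0.3272]
tool_rot: [-0.0, 0.43, 0.903, -0.001]
contact_force: [-0.4, 0.3, -0.3]
gripper_width: 0.0
gripper_force: 0.0
```

Call:
play_rows --rows "0.02 0 0 0 0 0 0; 0.01 0 0 0 0 0 0; 0 0 0 0 0 0 0; 0 0 0 0 0 0 0"

```text
time_s: 17.2
tool_pos: [0.4564, 0.2431, 0.3278]
tool_rot: [0.0, 0.431, 0.902, -0.0]
contact_force: [0.2, -0.7, 0.2]
gripper_width: 0.0001
gripper_force: 0.0
```

```bash
python3 -c "
from h import *
rep()
d=grab('top');L=loc(world(d));m=(abs(L[...,1])<.05)&(L[...,0]<.03)&(L[...,0]>-.06)&(L[...,2]>.052)&(L[...,2]<.06)
b=L[m];print(len(b),b.min(0).round(3) if len(b) else 0,b.max(0).round(3) if len(b) else 0)
cv2.imwrite('pics/a6.png',cv2.resize(d['pixels'][210:310,250:350,::-1],None,fx=6,fy=6,interpolation=cv2.INTER_CUBIC))"
```

```text
loc [1.469e-01 2.000e-04 3.278e-01] Fx,Fy,Fz [-0.6  0.3  0.2] w 0.0001 t 17.2
399 [-0.036 -0.049  0.052] [0.03  0.048 0.06 ]
```

View pics/a6.png

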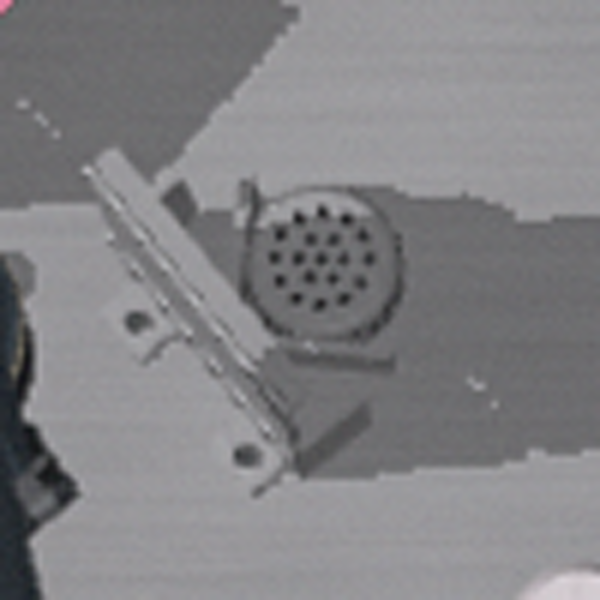

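The basket sits at (325,262) against both V faces, at (250,205) and (300,345). Its measured centre is about 1 mm from the seat, so it is home. The lid stands upright, and the way behind it is clear. I lower the closed fingers behind it and swing it over.

Call:
play_rows --rows "0 0 0.015 0 0 0 0; 0 0 0.025 0 0 0 0; 0 0 0.025 0 0 0 0; -0.01 0 0.015 0 0 0 0; -0.02 0 0.005 0 0 0 0; -0.02 0 0 0 0 0 0; -0.01 0 0 0 0 0 0; 0 0 0 0 0 0 0"

```text
time_s: 18.05
tool_pos: [0.4949, 0.1953, 0.2431]
tool_rot: [0.001, 0.432, 0.902, -0.0]
contact_force: [0.5, 0.6, -0.1]
gripper_width: -0.0
gripper_force: 0.0
```

```bash
python3 -c "
from h import *
rep()"
```

```text
loc [0.0856 0.0004 0.2431] Fx,Fy,Fz [ 0.1 -0.7 -0.1] w -0.0 t 18.05
```

Call:
play_rows --rows "-0.005 0 0 0 0 0 0; -0.005 0 0 0 0 0 0; -0.007 0 0 0 0 0 0; -0.007 0 0.0005 0 0 0 0; -0.007 0 0.0015 0 0 0 0; -0.007 0 0.0015 0 0 0 0; -0.0065 0 0.0025 0 0 0 0; -0.0065 0 0.0025 0 0 0 0"

```text
time_s: 18.85
tool_pos: [0.5262, 0.1573, 0.2342]
tool_rot: [0.0, 0.43, 0.903, 0.0]
contact_force: [-0.0, 1.8, 0.2]
gripper_width: -0.0001
gripper_force: 0.7
```

Call:
play_rows --rows "-0.006 0 0.0035 0 0 0 0; -0.006 0 0.0035 0 0 0 0; -0.005 0 0.0045 0 0 0 0; -0.005 0 0.0045 0 0 0 0; 0 0 0 0 0 0 0; 0 0 0 0 0 0 0"

```text
time_s: 19.45
tool_pos: [0.5394, 0.1405, 0.2181]
tool_rot: [-0.0, 0.431, 0.903, -0.0]
contact_force: [0.5, -0.5, -0.4]
gripper_width: 0.0
gripper_force: 0.0
```

```bash
python3 -c "
from h import *
rep()
d=grab('side');L=loc(world(d)).reshape(-1,3)
b=L[(abs(L[:,1])>.035)&(abs(L[:,1])<.06)&(L[:,0]<.058)&(L[:,0]>-.06)&(L[:,2]>.097)&(L[:,2]<.19)];print(len(b),b.min(0).round(3),b.max(0).round(3), np.degrees(np.arctan(np.polyfit(b[:,0],b[:,2],1)[0])))"
```

```text
loc [1.490e-02 2.000e-04 2.181e-01] Fx,Fy,Fz [-0.7 -0.1 -0.4] w 0.0 t 19.45
1192 [-0.029 -0.06   0.097] [0.058 0.06  0.166] -42.32475230880509
```

The lid is at about 42°, as planned. I'll carry on down to shut with a slight press.

Call:
play_rows --rows "-0.0045 0 0.0055 0 0 0 0; -0.0045 0 0.0055 0 0 0 0; -0.0035 0 0.006 0 0 0 0; -0.003 0 0.0065 0 0 0 0; -0.002 0 0.0065 0 0 0 0; -0.002 0 0.0065 0 0 0 0; 0 0 0 0 0 0 0"

```text
time_s: 20.2
tool_pos: [0.5515, 0.1251, 0.1808]
tool_rot: [-0.001, 0.431, 0.903, -0.001]
contact_force: [-1.0, 0.9, 0.4]
gripper_width: -0.0002
gripper_force: 0.0
```

Call:
play_rows --rows "-0.001 0 0.005 0 0 0 0; -0.001 0 0.004 0 0 0 0; 0 0 0.003 0 0 0 0; 0 0 0.001 0 0 0 0; 0 0 0 0 0 0 0"

```text
time_s: 20.7
tool_pos: [0.553, 0.124, 0.1688]
tool_rot: [-0.0, 0.43, 0.903, -0.0]
contact_force: [0.0, -0.2, 0.3]
gripper_width: 0.0002
gripper_force: 0.0
```

```bash
python3 -c "
from h import *
rep()"
```

```text
loc [-0.0065  0.      0.1688] Fx,Fy,Fz [-0.1  0.1  0.3] w 0.0002 t 20.7
```

Call:
play_rows --rows "0 0 0.001 0 0 0 0; 0 0 0.001 0 0 0 0; 0 0 0 0 0 0 0; 0 0 0 0 0 0 0"

```text
time_s: 21.1
tool_pos: [0.5531, 0.124, 0.1669]
tool_rot: [-0.0, 0.43, 0.903, 0.0]
contact_force: [-0.7, 0.6, -0.3]
gripper_width: -0.0004
gripper_force: 0.0
```

```bash
python3 -c "
from h import *
rep()"
```

```text
loc [-0.0064 -0.      0.1669] Fx,Fy,Fz [ 0.8  0.2 -0.3] w -0.0004 t 21.1
```

Nearly shut, and the stop hasn't been felt yet. I'll press in 1 mm steps until it is.

Call:
play_rows --rows "0 0 0.001 0 0 0 0; 0 0 0.001 0 0 0 0; 0 0 0 0 0 0 0; 0 0 0 0 0 0 0"

```text
time_s: 21.5
tool_pos: [0.5532, 0.124, 0.1665]
tool_rot: [0.0, 0.43, 0.903, 0.001]
contact_force: [-4.7, -0.0, 20.3]
gripper_width: -0.0001
gripper_force: 10.4
```

Call:
play_rows --rows "0 0 0.001 0 0 0 0; 0 0 0 0 0 0 0; 0 0 0 0 0 0 0"

```text
time_s: 21.8
tool_pos: [0.5532, 0.1239, 0.1664]
tool_rot: [0.0, 0.431, 0.903, 0.001]
contact_force: [-9.8, -0.8, 31.1]
gripper_width: 0.0004
gripper_force: 15.8
```

A firm stop, so the lid is shut. I'll lift straight off and move back to get a clear view.

Call:
play_rows --rows "0 0 -0.001 0 0 0 0; 0 0 -0.002 0 0 0 0; 0 0 -0.004 0 0 0 0; 0 0 -0.02 0 0 0 0; 0 0 -0.03 0 0 0 0; 0 0 -0.04 0 0 0 0; 0 0 -0.04 0 0 0 0; 0.02 0 -0.03 0 0 0 0"

```text
time_s: 22.6
tool_pos: [0.5418, 0.1373, 0.3335]
tool_rot: [0.002, 0.432, 0.902, 0.0]
contact_force: [0.4, 0.1, -0.8]
gripper_width: -0.0004
gripper_force: 0.0
```

Call:
play_rows --rows "0.03 0 0 0 0 0 0; 0.03 0 0 0 0 0 0; 0.03 0 0 0 0 0 0; 0.03 0 0 0 0 0 0; 0.03 0 0 0 0 0 0; 0.02 0 0 0 0 0 0; 0 0 0 0 0 0 0; 0 0 0 0 0 0 0"

```text
time_s: 23.4
tool_pos: [0.4335, 0.2715, 0.3309]
tool_rot: [0.0, 0.43, 0.903, -0.0]
contact_force: [-0.2, 0.4, 0.5]
gripper_width: -0.0003
gripper_force: 0.0
```

```bash
python3 -c "
from h import *
rep()
d=grab('top');s=grab('side')
for D in(d,s):
    L=loc(world(D)).reshape(-1,3);b=L[(abs(L[:,1])<.06)&(L[:,0]<.055)&(L[:,0]>-.05)&(L[:,2]>.08)&(L[:,2]<.2)]
    print('lid',len(b),b.max(0).round(3),b.min(0).round(3),'angle',np.polyfit(b[:,0],b[:,2],1).round(4))
cv2.imwrite('pics/a7.png',np.hstack([cv2.resize(d['pixels'][100:380,140:520,::-1],(400,295)),cv2.resize(s['pixels'][120:400,170:450,::-1],(295,295))]))"
```

```text
loc [1.834e-01 1.000e-04 3.309e-01] Fx,Fy,Fz [ 0.5 -0.1  0.5] w -0.0003 t 23.4
lid 1806 [0.055 0.06  0.102] [-0.048 -0.06   0.084] angle [0.0022 0.0935]
lid 2369 [0.055 0.06  0.098] [-0.05  -0.06   0.088] angle [0.0008 0.0932]
```

View pics/a7.png

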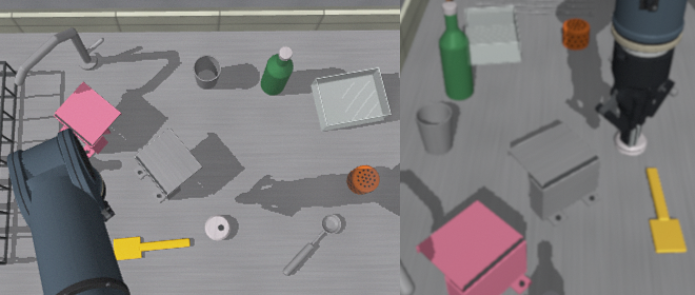

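The steel caddy's lid is level and shut at (168,162), with its top at z=0.0935 and about 0 rad. The bystanders stand where they were, and the robot is clear of everything, so I'm handing in.

```bash
python3 -c "
from h import *
print(sign_off())"
```

```text
the job is handed in; nothing more can be done
None
```

I slid the basket home against both faces of the V (about 8 N on each), shut the lid fully over it, left the bystanders where they stood, and handed the job in at about 23 s. I last saw the basket home just before closing the lid, which now hides it.

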